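# Prove a spacer ring on the setting arbor and show it to the inspection camera

## Robot

A 7-joint arm with a two-finger parallel gripper is mounted at the origin on the work surface. World frame = base frame: x ahead of the robot, y to its left, z up, the work surface at z = 0. Lengths are in m, angles in rad, forces in N, time in s.
With the tool pointing down it reaches from about 0.35 to 0.9 m from the base axis. Payload 19.9 kg.
Tool frame: the origin (TCP) lies at the very end of the fingers, on their centre line; the grasp point (between the pads) lies 19 mm behind it; y points along the fingers, z is the direction in which the jaws open and shut, and the axes are right-handed (so a half turn about y gives the same grasp; the last joint's range is limited). The gripper opens to 94 mm and grips with 3 to 60 N. Pads are 16 mm wide; open, the fingers measure 119 mm over their backs; the gripper's body (75 mm by 177 mm) begins 78 mm behind the grasp point.
Start: joints at [-1.28, 0.417, -0.01, 1.614, 0.005, 1.111, -0.053], TCP at [0.204, 0.591, 0.205] pointing down, gripper open.
Joint ranges: [-2.81, 2.81], [-0.39, 2.02], [-1.27, 1.25], [0.06, 2.57], [-1.19, 4.33], [0.19, 2], [-2.82, 2.82]. Speed limits (rad/s): [1.89, 1.89, 2.39, 2.39, 3.01, 3.01, 3.01].

## Interface

Orientations are given as a unit quaternion [w, x, y, z].
In Python, from station import arm, read_camera, camera_params, ticket gives the robot as it stands.
- The arm moves only by the shell command python3 -m inch 'ROWS' [OPENING]. ROWS is JSON, a list of rows, each a list of 2 entries, a list of its own where there are three numbers: the shift along the world's x, y, z as a fraction of full scale, then the turn, a rotation vector about the world's x, y, z as a fraction of full scale. In form: [[[x, y, z], [rx, ry, rz]], ...]. A call has 1 to 10 rows; each row is the pose to reach, as a shift and turn from the pose commanded when the call began, turning the shorter way round; what a row does not reach only later rows make up. Full scale, the value 1, is 60 cm for a shift and pi rad for a turn. A row lasts 1/12 s, in which the tool goes at most 41.7 mm and 7.16 degrees, less where a joint would pass 70% of its speed; a pose out of reach is approached as far as the arm can. A call with a number of a shift or a turn outside -1 to 1 is refused whole. A call with a gripper value outside its range is refused whole. OPENING is the opening, from 0 (shut) to 1 (fully open), set as the call begins (- or left out, the last holds). The fingers move at their own pace and stop on an object; the grip force is fixed at half the most. Time passes only in rows, so rows that repeat a pose let the fingers close. It gives the time, the measured TCP pose, the force and the opening at its end, in the units of the state.
- arm.sense(): the state, without advancing time (a new reading comes with each control period).
- read_camera(name): name is "scene" or "top" or "wrist"; returns (picture, depth): 420x560x3 uint8, blue, green, red; 420x560 float32, m along the optical axis (not along the pixel's ray), 0 where there is no reading.
- camera_params(name): a dict with "camera_matrix" (3x3 intrinsics, pixels), "rvec" (rotation vector, rad) and "tvec" (3), from world to camera coordinates, as OpenCV has them. Camera axes: x right, y down, z forward; pixel columns grow to the right and rows downward; lengths in m; the calibration is good to about 2 mm. A picture is of the moment at which its call begins: read the wrist's pose just before it. camera_params takes no time and is no camera call; for the wrist camera it gives the pose at the moment of the call.
- ticket.close_job(): hands the job in, once; it reports no verdict.
The state is a dict: "time": time; "joint_pos": joint angles; "dq": joint speeds; "joint_torque": joint torques, N m; "ee_pos": TCP position; "orientation": TCP orientation; "contact_force": force on the tool from outside, world axes, zero at the start; "ft_torque": the same for the moment, N m; "finger_gap": finger opening in m.
Only numpy, scipy, OpenCV 4.12 (cv2) and the standard library are available. Lean on these libraries where they do the work, as an engineer would, in place of code of your own. Each camera call takes 0.05 s, during which the arm holds its last target.

## Task

One of the three spacer rings in the plywood tray has the bore for the arbor on the setting stand: try it on by sliding it all the way down the arbor onto the shoulder without dropping it, and draw it off again. Then hold it up to the inspection camera so that its end face can be checked for burrs: one flat end squarely facing the lens, bore centred on the lens axis, the face about 11 cm from the glass, and finish while still holding it there, steady in the air. Leave the other two rings, the cutter block and the spanner where they are, and do not touch the camera or its stand.

Things in the scene. Friction and masses are not known exactly. Their poses are not given: they have to be found in the camera images.
- ring_a: plain aluminium spacer ring standing on its flat end, outside diameter 54 mm, height 36 mm, bore 32 mm right through, about 0.10 to 0.21 kg. Origin: centre of its underside; z along its axis, up. The only one that goes over the 30 mm arbor; the wide-bored one, with an 11 mm wall. Which place in the tray it has changes.
- ring_a_mid (a point): centre of ring_a, on its axis, 18 mm above its underside (mid-height)
- ring_b: plain aluminium spacer ring standing on its flat end, outside diameter 54 mm, height 36 mm, bore 20 mm right through, about 0.19 kg. Origin: centre of its underside; z along its axis, up. Too narrow for the arbor: thick 17 mm wall. Leave it alone.
- ring_c: plain aluminium spacer ring standing on its flat end, outside diameter 54 mm, height 36 mm, bore 20 mm right through, about 0.19 kg. Origin: centre of its underside; z along its axis, up. Too narrow for the arbor, same as ring_b. Leave it alone.
- tray: fixed plywood tray, 150 mm (x) by 320 mm (y), floor 9 mm above the bench, rims 14 mm high and 7 mm thick. The three rings stand in a row along its y axis, about 100 mm apart, near its centre line. Origin: centre of its underside, on the bench.
- stand: cutter-setting stand, fixed to the bench: green round cast foot of 110 mm diameter, bright shoulder of 58 mm diameter whose flat top is 32 mm above the bench, and an upright steel arbor of 30 mm diameter rising 36 mm from the shoulder, then a 10 mm lead cone (30 down to 23 mm) and a 23 mm threaded end 10 mm long; the top is 88 mm above the bench. Origin: on the arbor's axis at bench level; z up along the arbor. A ring fully home has its underside on the shoulder.
- camera_stand: inspection camera's stand, fixed to the bench: dark round foot of 100 mm diameter, post and fork; carries the camera head on a tilt pivot 100 mm above the bench. Origin: under the foot's centre; at the bench. The camera looks up and towards the stand's -x side (roughly to the robot). Not to be touched, nor the head.
- lens (a point): centre of the front glass of the camera, which is 60 mm from the tilt pivot. Its z axis is the optical axis, pointing out of the lens, up and towards the robot's side, leaning 28 to 45 degrees from vertical (it differs each time); its y axis is level. The head is a grey 46 mm box with a black lens barrel and a white ring light of 60 mm diameter round the glass. The tilt is held by a stiff friction pivot.
- cutter_block: loose aluminium cutter block, diameter 72 mm (76 mm over its two knives), 45 mm high. Origin: centre of its underside. Leave it alone.
- spanner: loose steel open-ended spanner, 190 mm long, lying on the bench. Origin: underside, about mid-length; x along it. Leave it alone.

How it is judged:
By the outcome, as a careful person would: the job done as asked, in the order asked, and still so for the second after the job is handed in, while the arm keeps its last pose, push and grip.
It also fails if it takes over 61 s, if anything falls off the work surface, if the arm or the gripper's body presses on something with over 40 N, if the wrist force passes 120 N, or if a joint passes its speed limit or range.

## Working session

There is one attempt and no reset: what is moved stays moved. The work goes in short steps, Python scripts to look and compute and a shell command to move; the robot and the scene stay as the last step left them, time stands still between calls to the robot, and variables do not carry over. Pictures are saved under pics/ and viewed, and the job is handed in when it is done.

```bash
ls; mkdir -p pics; cat > h.py <<'E'
import numpy as np, cv2
from station import arm, read_camera, camera_params, ticket
def save(name,fn):
    p=camera_params(name); im,d=read_camera(name); cv2.imwrite('pics/'+fn+'.png',im); np.savez('pics/'+fn+'.npz',im=im,d=d,K=p['camera_matrix'],r=p['rvec'],t=p['tvec']); return im,d,p
def load(fn):
    z=np.load('pics/'+fn+'.npz'); return z
def world(z,u,v,depth=None):
    K=z['K'];R=cv2.Rodrigues(z['r'])[0];t=z['t'].reshape(3)
    d=z['d'][v,u] if depth is None else depth
    x=np.stack([(u-K[0,2])/K[0,0]*d,(v-K[1,2])/K[1,1]*d,d+0*u],-1)
    return (x-t)@R
def plane(z,u,v,h):
    K=z['K'];R=cv2.Rodrigues(z['r'])[0];t=z['t'].reshape(3)
    r=np.array([(u-K[0,2])/K[0,0],(v-K[1,2])/K[1,1],1])@R; c=-R.T@t
    return c+r*(h-c[2])/r[2]
def cloud(z):
    v,u=np.mgrid[0:420,0:560]; return world(z,u,v)
E
python3 - <<'E'
from h import *
s=arm.sense(); print(s)
for n in ['scene','top','wrist']:
    im,d,p=save(n,n+'0'); R=cv2.Rodrigues(p['rvec'])[0] if True else 0
    print(n,p['camera_matrix'].tolist() if hasattr(p['camera_matrix'],'tolist') else p['camera_matrix'],-R.T@np.array(p['tvec']).reshape(3),R[2])
E
```

```text
pics
{'time': 0.0, 'joint_pos': array([-1.28050467,  0.41797892, -0.0102749 ,  1.61416247,  0.00468128,
        1.11069147, -0.05296652]), 'dq': array([ 1.85417683e-04, -1.13488370e-05, -2.85194100e-04,  1.99951701e-03,
       -2.67966839e-03,  1.07354381e-03,  1.65030355e-03]), 'joint_torque': array([-4.90372113e-04, -8.51265550e+01,  6.38037678e-01, -4.25979996e+01,
       -4.89807373e-02,  1.87966344e-02,  9.69257894e-05]), 'ee_pos': array([0.20348767, 0.59055353, 0.20482724]), 'orientation': array([-0.69697097,  0.69782724, -0.11680703,  0.11672505]), 'contact_force': array([-0.33977165, -0.39990015, -1.0446448 ]), 'ft_torque': array([-0.04268384,  0.01371057,  0.00295661]), 'finger_gap': 0.0938658598670711}
scene [[471.06053487815956, 0.0, 273.18401596780024], [0.0, 471.06053487815956, 206.03651928480105], [0.0, 0.0, 1.0]] [ 0.94970296 -0.40200119  0.91388788] [-0.35069606  0.40806437 -0.84290909]
top [[390.3639594831493, 0.0, 283.2156463287954], [0.0, 390.3639594831493, 208.28078671508985], [0.0, 0.0, 1.0]] [ 0.506255   -0.00490969  1.05551658] [ 0.11999466  0.00204504 -0.99277243]
wrist [[355.9716669131614, 0.0, 276.9163812834574], [0.0, 355.9716669131614, 206.7932125513522], [0.0, 0.0, 1.0]] [0.13187383 0.61595905 0.38446768] [ 0.24664228 -0.08637297 -0.96524986]
```

View pics/scene0.png

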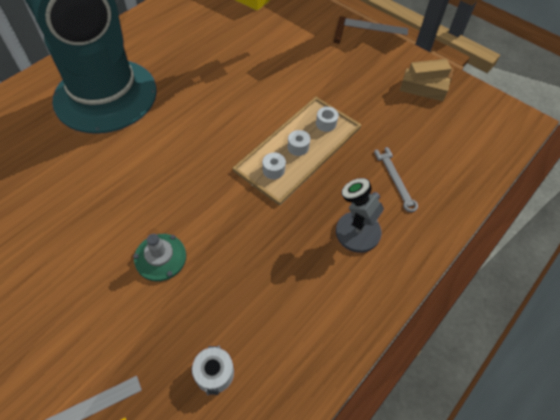

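View pics/top0.png

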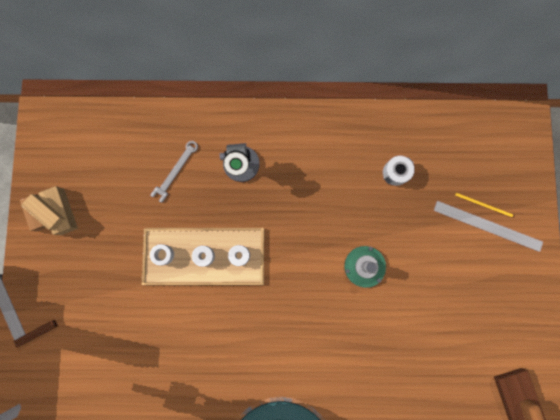

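View pics/wrist0.png

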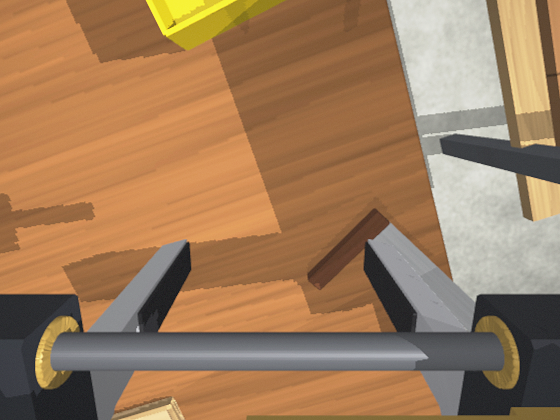

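The top view shows the rings at about (161,255), (202,257) and (239,256), the stand at (366,267), the camera at (238,162) and the block at (399,170). The leftmost ring looks wide-bored. Next I'll zoom in and measure.

```bash
python3 - <<'E'
from h import *
z=load('top0'); P=cloud(z); im=z['im']; 
a=cv2.resize(im[220:290,135:275],None,fx=5.5,fy=5.5,interpolation=cv2.INTER_CUBIC); b=cv2.resize(im[135:195,200:280],None,fx=5,fy=5,interpolation=cv2.INTER_CUBIC)
c=np.zeros((a.shape[0]+0,a.shape[1],3),np.uint8); c=a
cv2.imwrite('pics/topz.png',c); cv2.imwrite('pics/camz.png',b)
s=load('scene0'); Ps=cloud(s)
for name,z,Q in(('top',z,P),('scene',s,Ps)):
  for lab,(x0,x1,y0,y1,h0,h1) in dict(rings=(.3,.47,.1,.45,.037,.055),arb=(.3,.42,-.3,-.15,.079,.095),shoulder=(.3,.42,-.3,-.15,.027,.036),foot=(.3,.45,-.32,-.12,.005,.025)).items():
    m=(Q[...,0]>x0)&(Q[...,0]<x1)&(Q[...,1]>y0)&(Q[...,1]<y1)&(Q[...,2]>h0)&(Q[...,2]<h1)&(z['d']>0)
    n,L,st,ce=cv2.connectedComponentsWithStats(m.astype(np.uint8),connectivity=8)
    for i in range(1,n):
      if st[i,4]>15:
        q=Q[L==i]; c,r=cv2.minEnclosingCircle(q[:,:2].astype(np.float32)); print(name,lab,st[i,4],q.mean(0).round(4),np.round(c,4),round(r,4),ce[i].round(1), np.median(q[:,2]).round(4))
E
```

```text
top foot 250 [ 0.4399 -0.2206  0.0138] [ 0.4489 -0.2208] 0.0447 [365.5 281.6] 0.0129
scene foot 28 [ 0.4445 -0.186   0.0111] [ 0.4446 -0.1844] 0.0093 [161.2 235.4] 0.0105
scene foot 132 [ 0.439  -0.2392  0.0128] [ 0.4382 -0.24  ] 0.0282 [140.2 249.6] 0.0125
```

View pics/topz.png

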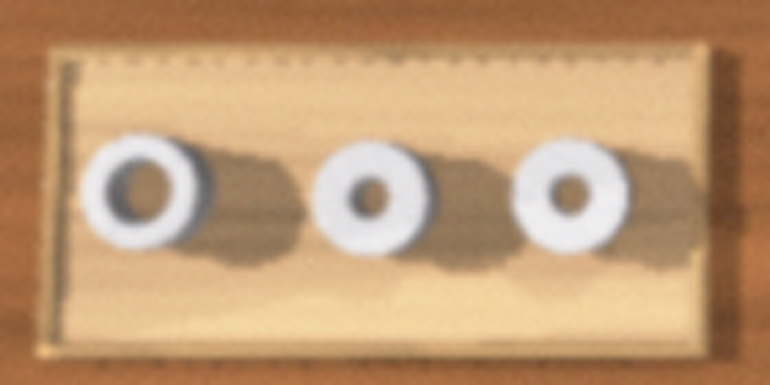

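View pics/camz.png

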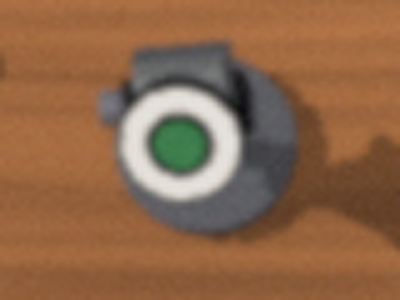

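The left ring in the tray is ring_a, since it has the thin wall. My depth boxes were misplaced, so I'll localise properly now.

```bash
python3 - <<'E'
from h import *
z=load('top0'); s=load('scene0'); P=cloud(z);Ps=cloud(s)
for u,v in [(168,255),(366,267),(371,267),(238,162),(225,163),(244,180),(399,162),(300,330)]: print('top',u,v,P[v,u].round(3))
for (u,v) in [(160,257),(153,240),(356,189),(212,355),(280,165)]: print('sc',u,v,Ps[v,u].round(3))
lab={'top':(('rings',140,270,225,290,.045),('lens',215,262,140,190,.152),('arb',340,395,240,295,.03)),'scene':(('rings',230,350,95,190,.045),('lens',330,385,170,205,.152),('arb',130,190,225,285,.03))}
for n,z,Q in(('top',z,P),('scene',s,Ps)):
  hsv=cv2.cvtColor(z['im'],cv2.COLOR_BGR2HSV)
  for l,u0,u1,v0,v1,h in lab[n]:
    m=((hsv[...,1]<45)&(hsv[...,2]>165)).astype(np.uint8)
    if l=='arb': m=((hsv[...,0]>60)&(hsv[...,0]<95)&(hsv[...,1]>90)).astype(np.uint8)
    k=np.zeros_like(m);k[v0:v1,u0:u1]=m[v0:v1,u0:u1]
    for c in cv2.findContours(k,cv2.RETR_EXTERNAL,cv2.CHAIN_APPROX_NONE)[0]:
      if cv2.contourArea(c)<80: continue
      e=cv2.fitEllipse(cv2.convexHull(c)); print(n,l,np.round(e[0],1),np.round(e[1],1),round(e[2]),plane(z,*e[0],h).round(4))
E
```

```text
top 168 255 [0.505 0.292 0.047]
top 366 267 [ 0.48  -0.209  0.077]
top 371 267 [ 0.48  -0.22   0.087]
top 238 162 [0.725 0.105 0.151]
top 225 163 [0.723 0.136 0.147]
top 244 180 [0.709 0.105 0.01 ]
top 399 162 [ 0.754 -0.308  0.046]
top 300 330 [ 0.312 -0.05  -0.002]
sc 160 257 [ 0.494 -0.227  0.034]
sc 153 240 [ 0.485 -0.223  0.09 ]
sc 356 189 [0.726 0.107 0.151]
sc 212 355 [ 0.72  -0.295  0.043]
sc 280 165 [0.524 0.114 0.044]
top rings [201.8 255.6] [20.5 20.9] 31 [0.5041 0.2053 0.045 ]
top rings [238.1 255.2] [20.8 21.2] 69 [0.506  0.1121 0.045 ]
top rings [159.9 254.4] [20.3 21.1] 35 [0.5063 0.3132 0.045 ]
top lens [235.5 163.3] [21.6 23.4] 106 [0.7216 0.1107 0.152 ]
top arb [364.9 266.1] [38.5 39.1] 128 [ 0.4806 -0.2163  0.03  ]
scene rings [273.2 160.8] [16.8 22.1] 94 [0.5047 0.1117 0.045 ]
scene rings [298.6 137.8] [15.4 21.3] 98 [0.5028 0.2054 0.045 ]
scene rings [327.3 113.8] [14.9 20.5] 102 [0.5052 0.3142 0.045 ]
scene arb [159.6 257.2] [44.2 50.8] 65 [ 0.4922 -0.2267  0.03  ]
```

```bash
cat >> h.py <<'E'
from scipy.spatial.transform import Rotation as Ro
def pose():
    s=arm.sense(); q=s['orientation']; return s['ee_pos'],Ro.from_quat([q[1],q[2],q[3],q[0]]),s
def togo(pos,Rt):
    p,R,s=pose(); rv=(Rt*R.inv()).as_rotvec(); print('t',round(s['time'],2),'shift',((np.array(pos)-p)/.6).round(4),'turn',(rv/np.pi).round(4),'deg',np.degrees(np.linalg.norm(rv)).round(1),'dist',np.linalg.norm(np.array(pos)-p).round(3))
def down(yaw): # tool y down, z (jaws) at yaw
    y=np.array([0,0,-1.]);z=np.array([np.cos(yaw),np.sin(yaw),0]);return Ro.from_matrix(np.stack([np.cross(y,z),y,z],1))
E
python3 - <<'E'
from h import *
p,R,s=pose(); print(R.as_matrix().round(3))
for y in (0,180,90,-90): print(y);togo([.5055,.3136,.15],down(np.radians(y)))
z=load('top0');s=load('scene0')
print(plane(z,364.9,266.1,.014),plane(s,159.6,257.2,.014))
# lens ring plane from depth
for z in (z,s):
  P=cloud(z); hsv=cv2.cvtColor(z['im'],cv2.COLOR_BGR2HSV)
  m=(hsv[...,1]<45)&(hsv[...,2]>165)&(abs(P[...,0]-.72)<.05)&(abs(P[...,1]-.11)<.05)&(abs(P[...,2]-.15)<.03)
  q=P[m]; c=q.mean(0); 
  for _ in range(3):
    w=np.linalg.svd(q-q.mean(0))[2][2]; e=(q-q.mean(0))@w; q=q[abs(e)<max(2*e.std(),.001)]
  print(m.sum(),len(q),c.round(4),w*np.sign(w[2]),e.std(), np.degrees(np.arccos(abs(w[2]))))
  f=(P[...,2]>.006)&(P[...,2]<.02)&(abs(P[...,0]-.71)<.09)&(abs(P[...,1]-.11)<.09)&(hsv[...,1]<100)
  print('foot',f.sum(),np.percentile(P[f],[2,50,98],axis=0).round(3).tolist())
E
```

```text
[[ 0.945 -0.     0.326]
 [-0.326 -0.001  0.945]
 [ 0.    -1.    -0.001]]
0
t 0.15 shift [ 0.5033 -0.4617 -0.0916] turn [ 2.000e-04 -3.000e-04 -3.944e-01] deg 71.0 dist 0.413
180
t 0.15 shift [ 0.5033 -0.4617 -0.0916] turn [3.000e-04 2.000e-04 6.056e-01] deg 109.0 dist 0.413
90
t 0.15 shift [ 0.5033 -0.4617 -0.0916] turn [ 0.0003 -0.      0.1056] deg 19.0 dist 0.413
-90
t 0.15 shift [ 0.5033 -0.4617 -0.0916] turn [-0.000e+00 -4.000e-04 -8.944e-01] deg 161.0 dist 0.413
[ 0.48028437 -0.21972946  0.014     ] [ 0.48382725 -0.22353891  0.014     ]
262 238 [0.7225 0.1111 0.1476] [-0.58396156 -0.05350349  0.81001621] 0.0012667662894001455 35.9024843161876
foot 400 [[0.708, 0.067, 0.009], [0.734, 0.089, 0.013], [0.793, 0.159, 0.017]]
115 106 [0.7233 0.1111 0.1475] [-0.58043747 -0.06268034  0.81188886] 0.0007417901962130664 35.719109365977054
foot 1057 [[0.712, 0.067, 0.008], [0.764, 0.101, 0.013], [0.798, 0.149, 0.016]]
```

```bash
python3 -m inch '[[[0.503,-0.462,-0.05],[0,0,-0.3944]],[[0.503,-0.462,-0.05],[0,0,-0.3944]],[[0.503,-0.462,-0.05],[0,0,-0.3944]],[[0.503,-0.462,-0.05],[0,0,-0.3944]],[[0.503,-0.462,-0.05],[0,0,-0.3944]],[[0.503,-0.462,-0.05],[0,0,-0.3944]],[[0.503,-0.462,-0.05],[0,0,-0.3944]],[[0.503,-0.462,-0.05],[0,0,-0.3944]],[[0.503,-0.462,-0.05],[0,0,-0.3944]],[[0.503,-0.462,-0.05],[0,0,-0.3944]]]' 0.78
python3 - <<'E'
from h import *
togo([.5055,.3136,.15],down(0))
E
```

```text
time: 0.98
ee_pos: [0.5071, 0.3112, 0.1753]
orientation: [-0.498, 0.498, -0.502, 0.502]
contact_force: [1.2, -0.2, 0.4]
finger_gap: 0.0734
t 0.98 shift [-0.0026  0.004  -0.0422] turn [0.0001 0.0001 0.0024] deg 0.4 dist 0.025
```

```bash
python3 -m inch '[[[0,0.002,-0.08],[0,0,0]],[[0,0.002,-0.08],[0,0,0]],[[0,0.002,-0.08],[0,0,0]]]'
python3 - <<'E'
from h import *
togo([.5055,.3136,.15],down(0))
save('wrist','w1')
E
```

```text
time: 1.23
ee_pos: [0.504, 0.3142, 0.1253]
orientation: [-0.498, 0.502, -0.5, 0.5]
contact_force: [1.2, 0.1, -0.3]
finger_gap: 0.0732
t 1.23 shift [ 0.0025 -0.001   0.0411] turn [ 0.0009 -0.0012 -0.0001] deg 0.3 dist 0.025
```

View pics/w1.png

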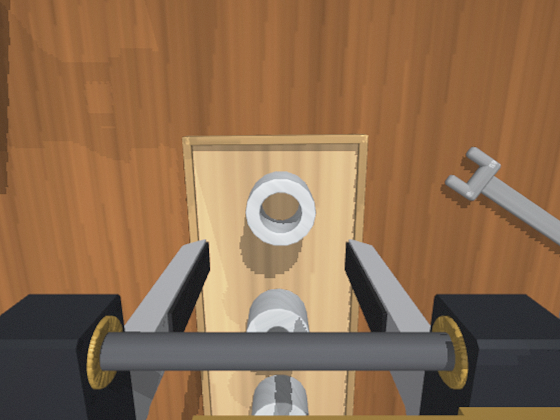

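The wrist view shows ring_a at about (280,209), between the fingers, with its bore at (281,207). I'll locate the top face with depth.

```bash
python3 - <<'E'
from h import *
z=load('w1');P=cloud(z)
R=cv2.Rodrigues(z['r'])[0]; print('cam',-R.T@z['t'].reshape(3))
m=(abs(P[...,0]-.505)<.04)&(abs(P[...,1]-.313)<.04)&(P[...,2]>.040)&(P[...,2]<.05)
m[:160]=0;m[255:]=0
c=max(cv2.findContours(m.astype(np.uint8),cv2.RETR_EXTERNAL,cv2.CHAIN_APPROX_NONE)[0],key=cv2.contourArea)
e=cv2.fitEllipse(c);print(m.sum(),e,plane(z,*e[0],.045),np.median(P[m][:,2]))
hole=np.zeros(m.shape,np.uint8);cv2.drawContours(hole,[c],-1,1,-1);hole[m]=0
h=max(cv2.findContours(hole,cv2.RETR_EXTERNAL,cv2.CHAIN_APPROX_NONE)[0],key=cv2.contourArea)
e=cv2.fitEllipse(h);print(e,plane(z,*e[0],.045))
q=P[m];print(cv2.minEnclosingCircle(q[:,:2].astype(np.float32)))
E
```

```text
cam [0.50450353 0.39091743 0.30470311]
2506 ((279.9017333984375, 210.89349365234375), (67.23170471191406, 69.17499542236328), 89.29446411132812) [0.50597808 0.31671125 0.045     ] 0.04515157460434183
((279.81390380859375, 211.15127563476562), (37.664772033691406, 39.959938049316406), 85.1813735961914) [0.50591195 0.31650773 0.045     ]
((0.5060826539993286, 0.31564196944236755), 0.026971420273184776)
```

```bash
python3 -m inch '[[[0.001,0.001,-0.05],[0,0,0]],[[0.001,0.001,-0.1],[0,0,0]],[[0.001,0.001,-0.14],[0,0,0]],[[0.001,0.001,-0.17],[0,0,0]],[[0.001,0.001,-0.187],[0,0,0]],[[0.001,0.001,-0.187],[0,0,0]],[[0.001,0.001,-0.187],[0,0,0]]]'
python3 - <<'E'
from h import *
togo([.506,.3155,.0145],down(0))
E
```

```text
time: 1.87
ee_pos: [0.5064, 0.3164, 0.0166]
orientation: [0.501, -0.5, 0.5, -0.5]
contact_force: [0.2, 0.1, 0.4]
finger_gap: 0.0736
t 1.87 shift [-0.0006 -0.0014 -0.0034] turn [-0.0003  0.0002 -0.0003] deg 0.1 dist 0.002
```

```bash
python3 -m inch '[[[0,-0.001,-0.003],[0,0,0]],[[0,-0.001,-0.003],[0,0,0]],[[0,-0.001,-0.003],[0,0,0]],[[0,-0.001,-0.003],[0,0,0]],[[0,-0.001,-0.003],[0,0,0]],[[0,-0.001,-0.003],[0,0,0]],[[0,-0.001,-0.003],[0,0,0]],[[0,-0.001,-0.003],[0,0,0]]]' 0
```

```text
time: 2.53
ee_pos: [0.5063, 0.3152, 0.0143]
orientation: [0.5, -0.5, 0.5, -0.5]
contact_force: [-1.7, -0.7, 8.1]
finger_gap: 0.0532
```

```bash
python3 -m inch '[[[0,0,0.02],[0,0,0]],[[0,0,0.05],[0,0,0]],[[0,0,0.09],[0,0,0]],[[0,0,0.14],[0,0,0]],[[0,0,0.18],[0,0,0]],[[0,0,0.2],[0,0,0]],[[0,0,0.2],[0,0,0]],[[0,0,0.2],[0,0,0]]]'
python3 - <<'E'
from h import *
save('wrist','w2'); togo([.482,-.2216,.13],down(0))
E
```

```text
time: 3.2
ee_pos: [0.5058, 0.315, 0.1334]
orientation: [0.5, -0.5, 0.5, -0.5]
contact_force: [0.2, -0.5, -2.0]
finger_gap: 0.0529
t 3.25 shift [-0.039  -0.8939 -0.0042] turn [ 0.0002 -0.0003 -0.0001] deg 0.1 dist 0.537
```

View pics/w2.png

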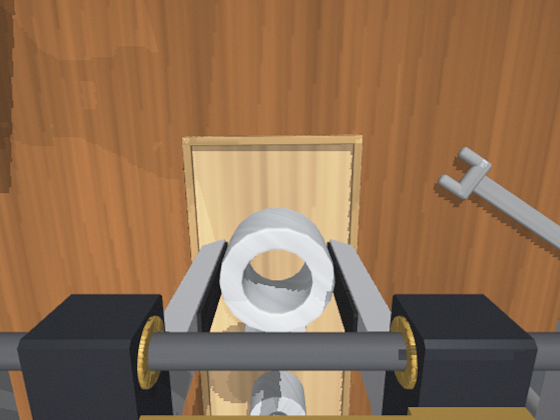

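The wrist view shows ring_a held between the pads, with its top face around (278,275). I'll measure it in the tool frame.

```bash
cat >> h.py <<'E'
def ringfit(fn,p,R,show=True):
    """held ring's near face plane & centre in tool frame (wrist pic)"""
    z=load(fn);P=(cloud(z)-p)@R.as_matrix()   # tool coords
    hsv=cv2.cvtColor(z['im'],cv2.COLOR_BGR2HSV)
    m=(abs(P[...,0])<.034)&(abs(P[...,2])<.034)&(P[...,1]>-.036)&(P[...,1]<-.026)&(hsv[...,1]<60)&(hsv[...,2]>120)&(z['d']>0)
    q=P[m]
    A=np.c_[q[:,0],q[:,2],np.ones(len(q))]
    for _ in range(5):
        k=np.linalg.lstsq(A,q[:,1],rcond=None)[0]; e=q[:,1]-A@k; g=abs(e)<max(2*e.std(),.0006); q=q[g];A=A[g]
    c=cv2.minEnclosingCircle(q[:,[0,2]].astype(np.float32))
    n=np.array([k[0],-1,k[1]]);n/=np.linalg.norm(n)
    print('n',len(q),'plane',k.round(4),'std',e.std().round(5),'centre xz',np.round(c,4),'tool normal',n.round(4))
    R2=cv2.Rodrigues(z['r'])[0]; 
    mm=np.zeros(m.shape,np.uint8)
    ok=abs(P[...,1]-(P[...,0]*k[0]+P[...,2]*k[1]+k[2]))<.0012; mm[ok&m]=1
    c=max(cv2.findContours(mm,cv2.RETR_EXTERNAL,cv2.CHAIN_APPROX_NONE)[0],key=cv2.contourArea)
    hole=np.zeros(m.shape,np.uint8);cv2.drawContours(hole,[c],-1,1,-1);hole[mm>0]=0
    h=max(cv2.findContours(hole,cv2.RETR_EXTERNAL,cv2.CHAIN_APPROX_NONE)[0],key=cv2.contourArea)
    for cc in (c,h):
        e=cv2.fitEllipse(cc)
        # ray to plane in tool frame
        K=z['K'];t=z['t'].reshape(3)
        r=R.inv().apply(np.array([(e[0][0]-K[0,2])/K[0,0],(e[0][1]-K[1,2])/K[1,1],1])@R2); o=R.inv().apply(-R2.T@t-p)
        s=(k[2]-o[1]+o[0]*k[0]+o[2]*k[1])/(r[1]-k[0]*r[0]-k[1]*r[2]); print('ell',np.round(e[0],1),np.round(e[1],1),'tool pt',(o+s*r).round(4))
E
python3 - <<'E'
from h import *
p,R,s=pose(); ringfit('w2',p,R)
E
```

```text
Traceback (most recent call last):
  File "h.py", line 36, in ringfit
    print('n',len(q),'plane',k.round(4),'std',e.std().round(5),'centre xz',np.round(c,4),'tool normal',n.round(4))
                                                                           ~~~~~~~~^^^^^
ValueError: setting an array element with a sequence. The requested array has an inhomogeneous shape after 1 dimensions. The detected shape was (2,) + inhomogeneous part.
```

```bash
sed -i "s/np.round(c,4),'tool normal'/np.round(c[0],4),round(c[1],4),'tool normal'/" h.py
python3 - <<'E'
from h import *
p,R,s=pose(); ringfit('w2',p,R)
E
```

```text
n 5568 plane [-0.0002 -0.0005 -0.0318] std 0.00053 centre xz [-0.0081  0.    ] 0.0341 tool normal [-2.e-04 -1.e+00 -5.e-04]
ell [276.3 279.2] [104.1 113.6] tool pt [-0.0019 -0.0318  0.    ]
ell [276.4 280.5] [62.8 69.3] tool pt [-0.0012 -0.0318  0.0001]
```

```bash
python3 -m inch '[[[-0.04,-0.9,0.02],[0,0,0]],[[-0.04,-0.9,0.02],[0,0,0]],[[-0.04,-0.9,0.02],[0,0,0]],[[-0.04,-0.9,0.02],[0,0,0]],[[-0.04,-0.9,0.02],[0,0,0]],[[-0.04,-0.9,0.02],[0,0,0]],[[-0.04,-0.9,0.02],[0,0,0]],[[-0.04,-0.9,0.02],[0,0,0]],[[-0.04,-0.9,0.02],[0,0,0]],[[-0.04,-0.9,0.02],[0,0,0]]]'
```

```text
time: 4.08
ee_pos: [0.4862, -0.1031, 0.1415]
orientation: [-0.499, 0.501, -0.5, 0.499]
contact_force: [1.2, -0.5, -1.4]
finger_gap: 0.0532
```

```bash
python3 - <<'E'
from h import *
togo([.482,-.3,.14],down(0))
E
```

```text
t 4.08 shift [-0.007  -0.3282 -0.0025] turn [ 0.     -0.0007 -0.    ] deg 0.1 dist 0.197
```

```bash
python3 -m inch '[[[-0.006,-0.31,0],[0,0,0]],[[-0.006,-0.31,0],[0,0,0]],[[-0.006,-0.31,0],[0,0,0]],[[-0.006,-0.31,0],[0,0,0]],[[-0.006,-0.31,0],[0,0,0]],[[-0.006,-0.31,0],[0,0,0]],[[-0.006,-0.31,0],[0,0,0]],[[-0.006,-0.31,0],[0,0,0]],[[-0.006,-0.31,0],[0,0,0]],[[-0.006,-0.31,0],[0,0,0]]]'
python3 - <<'E'
from h import *
save('wrist','w3');p,R,s=pose();print(p,s['time']); np.savez('pics/w3p.npz',p=p,q=R.as_quat())
E
```

```text
time: 4.92
ee_pos: [0.4841, -0.286, 0.1424]
orientation: [0.5, -0.5, 0.5, -0.499]
contact_force: [-0.5, -0.6, -1.0]
finger_gap: 0.053
[ 0.48414728 -0.2861442   0.14251759] 4.9667
```

View pics/w3.png

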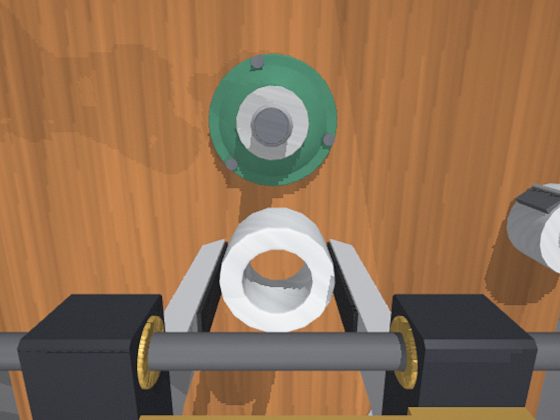

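The foot's at (272,120), shoulder (272,123), arbor top (271,127) and held ring (277,278).

```bash
python3 - <<'E'
from h import *
z=load('w3');P=cloud(z);im=z['im'];hsv=cv2.cvtColor(im,cv2.COLOR_BGR2HSV)
a=np.load('pics/w3p.npz');p=a['p'];R=Ro.from_quat(a['q'])
ringfit('w3',p,R)
g=((hsv[...,0]>60)&(hsv[...,0]<95)&(hsv[...,1]>80)).astype(np.uint8); g[:40]=0;g[200:]=0
c=max(cv2.findContours(g,cv2.RETR_EXTERNAL,cv2.CHAIN_APPROX_NONE)[0],key=cv2.contourArea); e=cv2.fitEllipse(cv2.convexHull(c))
q=P[(g>0)];print('foot',e,np.percentile(q[:,2],[5,25,50,75,95]).round(4))
for h in (.012,.014): print(plane(z,*e[0],h))
for n,h0,h1,h in(('shoulder',.028,.036,.032),('top',.084,.092,.088)):
  m=((P[...,2]>h0)&(P[...,2]<h1)&(hsv[...,1]<70)).astype(np.uint8);m[:80]=0;m[165:]=0;m[:,:225]=0;m[:,325:]=0
  c=max(cv2.findContours(m,cv2.RETR_EXTERNAL,cv2.CHAIN_APPROX_NONE)[0],key=cv2.contourArea);e=cv2.fitEllipse(cv2.convexHull(c))
  print(n,m.sum(),np.round(e[0],1),np.round(e[1],1),plane(z,*e[0],h).round(4),np.median(P[m>0][:,2]), cv2.minEnclosingCircle(P[m>0][:,:2].astype(np.float32)))
E
```

```text
n 5491 plane [-0.0007 -0.0004 -0.0308] std 0.00051 centre xz [-0.0078 -0.0002] 0.034 tool normal [-7.e-04 -1.e+00 -4.e-04]
ell [276.4 279.2] [104.2 113.5] tool pt [-0.0018 -0.0308 -0.0003]
ell [276.5 280.4] [62.8 68.7] tool pt [-0.0012 -0.0308 -0.0003]
foot ((272.4131164550781, 119.4901351928711), (127.48038482666016, 131.00685119628906), 177.06285095214844) [0.0114 0.0124 0.0141 0.0186 0.0223]
[ 0.4802087  -0.21706098  0.012     ]
[ 0.48023285 -0.21701482  0.014     ]
shoulder 2712 [271.7 122.1] [72.3 74.2] [ 0.4799 -0.2186  0.032 ] 0.03225803476060603 ((0.4798399806022644, -0.2192486673593521), 0.028996888548135757)
top 1107 [270.5 125.7] [37.  37.7] [ 0.4799 -0.2192  0.088 ] 0.08811499048402824 ((0.4797925353050232, -0.21944239735603333), 0.012036527507007122)
```

```bash
python3 -m inch '[[[-0.007,0.05,0],[0,0,0]],[[-0.007,0.1,-0.01],[0,0,0]],[[-0.007,0.1093,-0.03],[0,0,0]],[[-0.007,0.1093,-0.05],[0,0,0]],[[-0.007,0.1093,-0.06],[0,0,0]],[[-0.007,0.1093,-0.06],[0,0,0]],[[-0.007,0.1093,-0.06],[0,0,0]],[[-0.007,0.1093,-0.06],[0,0,0]]]'
python3 - <<'E'
from h import *
save('wrist','w4');p,R,s=pose();print(p,s['time']); togo([.48,-.2205,.095],down(0))
ringfit('w4',p,R)
E
```

```text
time: 5.63
ee_pos: [0.4797, -0.2227, 0.107]
orientation: [-0.5, 0.5, -0.5, 0.5]
contact_force: [-0.2, 0.6, -1.5]
finger_gap: 0.0533
[ 0.47978924 -0.22247614  0.10708974] 5.6833
t 5.68 shift [ 0.0004  0.0033 -0.0201] turn [0.0001 0.0001 0.0003] deg 0.1 dist 0.012
n 5490 plane [-0.0012  0.001  -0.0309] std 0.00051 centre xz [-0.0075  0.    ] 0.0341 tool normal [-0.0012 -1.      0.001 ]
ell [276.4 279.1] [104.3 113.6] tool pt [-0.0015 -0.0309 -0.0003]
ell [276.2 280.4] [62.8 68.7] tool pt [-0.0009 -0.0309 -0.0004]
```

View pics/w4.png

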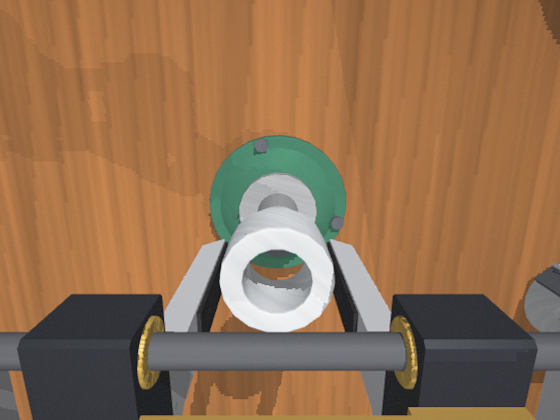

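Ring_a is squarely above the arbor. I'll correct 2 mm in y and lower it slowly.

```bash
python3 -m inch '[[[0.0005,0.003,0],[0,0,0]],[[0.0005,0.003,-0.01],[0,0,0]],[[0.0005,0.003,-0.02],[0,0,0]],[[0.0005,0.003,-0.03],[0,0,0]],[[0.0005,0.003,-0.038],[0,0,0]],[[0.0005,0.003,-0.038],[0,0,0]],[[0.0005,0.003,-0.038],[0,0,0]]]'
python3 -c "
from h import *
togo([.48,-.2205,.037],down(0))"
```

```text
time: 6.27
ee_pos: [0.4797, -0.2199, 0.0835]
orientation: [0.5, -0.5, 0.5, -0.5]
contact_force: [-0.0, -0.2, -0.9]
finger_gap: 0.0528
t 6.27 shift [ 0.0005 -0.001  -0.0774] turn [-0.     -0.0003  0.0001] deg 0.1 dist 0.046
```

```bash
python3 -m inch '[[[0.0003,-0.0008,-0.006],[0,0,0]],[[0.0003,-0.0008,-0.012],[0,0,0]],[[0.0003,-0.0008,-0.017],[0,0,0]],[[0.0003,-0.0008,-0.022],[0,0,0]],[[0.0003,-0.0008,-0.022],[0,0,0]],[[0.0003,-0.0008,-0.022],[0,0,0]]]'
python3 -m inch '[[[0,0,-0.004],[0,0,0]],[[0,0,-0.008],[0,0,0]],[[0,0,-0.008],[0,0,0]],[[0,0,-0.008],[0,0,0]]]'
python3 -c "
from h import *
togo([.48,-.2205,.037],down(0))"
```

```text
time: 6.77
ee_pos: [0.4801, -0.2204, 0.0705]
orientation: [0.5, -0.5, 0.5, -0.5]
contact_force: [-0.1, -0.3, -1.6]
finger_gap: 0.0533
time: 7.1
ee_pos: [0.4801, -0.2203, 0.0658]
orientation: [0.5, -0.5, 0.5, -0.5]
contact_force: [-0.2, -0.6, -1.7]
finger_gap: 0.053
t 7.1 shift [-0.0001 -0.0003 -0.048 ] turn [-0.     -0.0001  0.    ] deg 0.0 dist 0.029
```

```bash
python3 -m inch '[[[0,0,-0.008],[0,0,0]],[[0,0,-0.016],[0,0,0]],[[0,0,-0.024],[0,0,0]],[[0,0,-0.032],[0,0,0]],[[0,0,-0.038],[0,0,0]],[[0,0,-0.038],[0,0,0]]]'
python3 -m inch '[[[0,0,-0.004],[0,0,0]],[[0,0,-0.004],[0,0,0]],[[0,0,-0.006],[0,0,0]],[[0,0,-0.006],[0,0,0]]]'
```

```text
time: 7.6
ee_pos: [0.4797, -0.2203, 0.0422]
orientation: [0.5, -0.5, 0.5, -0.5]
contact_force: [-0.2, -0.5, -1.4]
finger_gap: 0.0535
time: 7.93
ee_pos: [0.4802, -0.2204, 0.0395]
orientation: [-0.5, 0.5, -0.5, 0.5]
contact_force: [0.6, 0.1, -1.3]
finger_gap: 0.053
```

```bash
python3 -m inch '[[[0,0,-0.002],[0,0,0]],[[0,0,-0.002],[0,0,0]],[[0,0,-0.003],[0,0,0]],[[0,0,-0.003],[0,0,0]]]'
python3 -m inch '[[[0,0,-0.001],[0,0,0]],[[0,0,-0.001],[0,0,0]],[[0,0,-0.002],[0,0,0]],[[0,0,-0.002],[0,0,0]]]'
```

```text
time: 8.27
ee_pos: [0.4802, -0.2204, 0.0376]
orientation: [0.5, -0.5, 0.5, -0.5]
contact_force: [-0.4, 0.1, -1.2]
finger_gap: 0.053
time: 8.6
ee_pos: [0.4802, -0.2204, 0.0372]
orientation: [0.5, -0.5, 0.5, -0.5]
contact_force: [-6.1, 3.4, 18.7]
finger_gap: 0.0529
```

There's 18.7 N of contact at the height where I expected the shoulder. I'll check it visually.

```bash
python3 - <<'E'
from h import *
im,d,p=save('scene','s5'); cv2.imwrite('pics/s5z.png',cv2.resize(im[150:300,70:260],None,fx=4,fy=4,interpolation=cv2.INTER_CUBIC))
p,R,s=pose(); save('wrist','w5'); ringfit('w5',p,R); print(p,s['contact_force'],s['ft_torque'])
E
```

```text
n 5013 plane [-0.0024 -0.0008 -0.0311] std 0.00052 centre xz [-0.0079 -0.    ] 0.0341 tool normal [-2.4e-03 -1.0e+00 -8.0e-04]
ell [276.3 279.1] [104.3 113.9] tool pt [-0.0018 -0.0311 -0.0003]
ell [276.3 288.4] [68.9 75.9] tool pt [ 0.0029 -0.0311 -0.0003]
[ 0.48022793 -0.22043917  0.03720042] [-6.32289924  3.1558907  18.60066657] [ 0.69916297  1.50654517 -0.02721801]
```

View pics/s5z.png

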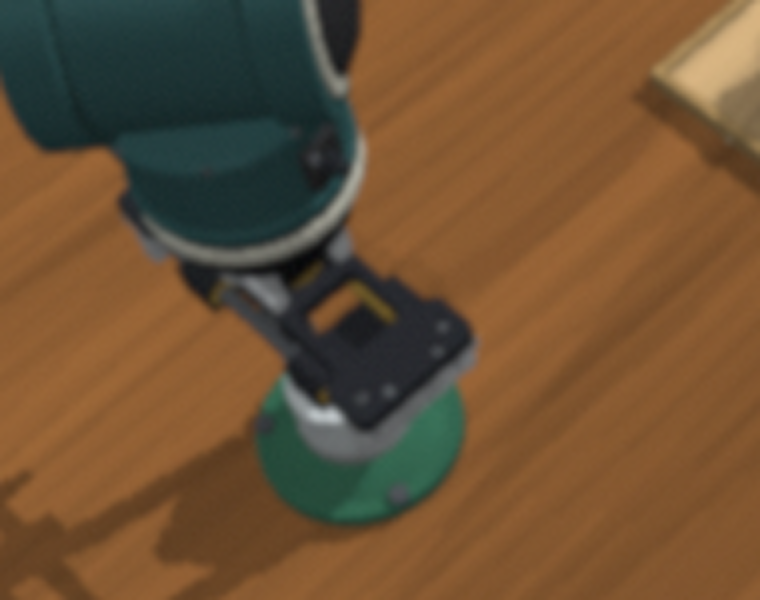

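The ring is home: its top face reads z≈0.068 (32+36 mm) and the pads hold it squarely. Next I'll draw it straight off.

```bash
python3 -m inch '[[[0,0,0.01],[0,0,0]],[[0,0,0.03],[0,0,0]],[[0,0,0.05],[0,0,0]],[[0,0,0.08],[0,0,0]],[[0,0,0.11],[0,0,0]],[[0,0,0.15],[0,0,0]],[[0,0,0.19],[0,0,0]],[[0,0,0.21],[0,0,0]],[[0,0,0.21],[0,0,0]]]'
cat >> h.py <<'E'
def face(n):
    n=np.array(n)/np.linalg.norm(n); y=-n; z=np.array([1.,0,0]); z-=z@n*n; z/=np.linalg.norm(z); return Ro.from_matrix(np.stack([np.cross(y,z),y,z],1))
E
python3 - <<'E'
from h import *
n=np.array([-.582,-.058,.811]);L=np.array([.722,.111,.149])
R=face(n); print(R.as_matrix().round(3)); 
for d in (.16,.115):
  print(L+d*n); togo(L+d*n+R.apply([.0015,0,0]),R)
E
```

```text
time: 9.45
ee_pos: [0.4814, -0.2208, 0.1654]
orientation: [-0.501, 0.499, -0.499, 0.501]
contact_force: [1.1, 0.2, -1.1]
finger_gap: 0.0533
[[-0.     0.582  0.813]
 [-0.997  0.058 -0.042]
 [-0.071 -0.811  0.581]]
[0.62888 0.10172 0.27876]
t 9.45 shift [0.2458 0.5351 0.1887] turn [ 0.0223 -0.1963 -0.007 ] deg 35.6 dist 0.371
[0.65507  0.10433  0.242265]
t 9.45 shift [0.2894 0.5394 0.1279] turn [ 0.0223 -0.1963 -0.007 ] deg 35.6 dist 0.375
```

```bash
python3 -m inch '[[[0.246,0.535,0.19],[0.0223,-0.1963,-0.007]],[[0.246,0.535,0.19],[0.0223,-0.1963,-0.007]],[[0.246,0.535,0.19],[0.0223,-0.1963,-0.007]],[[0.246,0.535,0.19],[0.0223,-0.1963,-0.007]],[[0.246,0.535,0.19],[0.0223,-0.1963,-0.007]],[[0.246,0.535,0.19],[0.0223,-0.1963,-0.007]],[[0.246,0.535,0.19],[0.0223,-0.1963,-0.007]],[[0.246,0.535,0.19],[0.0223,-0.1963,-0.007]],[[0.246,0.535,0.19],[0.0223,-0.1963,-0.007]],[[0.246,0.535,0.19],[0.0223,-0.1963,-0.007]]]'
python3 -c "
from h import *
n=np.array([-.582,-.058,.811]);L=np.array([.722,.111,.149]);R=face(n)
togo(L+.16*n+R.apply([.0015,0,0]),R); print(arm.sense()['joint_pos'].round(2))"
```

```text
time: 10.28
ee_pos: [0.6284, 0.1042, 0.2769]
orientation: [0.64, -0.302, 0.347, -0.615]
contact_force: [-0.1, -0.6, -1.7]
finger_gap: 0.0523
t 10.28 shift [ 0.0007 -0.0067  0.0029] turn [-0.0003 -0.0012 -0.0008] deg 0.3 dist 0.004
[-0.54  0.07  0.3   2.04  0.16  0.42 -0.4 ]
```

```bash
python3 -m inch '[[[0,0,0],[0,0,0]],[[0,0,0],[0,0,0]],[[0,0,0],[0,0,0]],[[0,0,0],[0,0,0]]]'
python3 - <<'E'
from h import *
p,R,s=pose(); save('wrist','w6'); save('scene','s6'); save('top','t6'); np.savez('pics/w6p.npz',p=p,q=R.as_quat())
E
```

```text
time: 10.62
ee_pos: [0.6272, 0.0993, 0.2755]
orientation: [0.639, -0.302, 0.348, -0.616]
contact_force: [0.9, -0.1, -1.1]
finger_gap: 0.0531
```

View pics/w6.png

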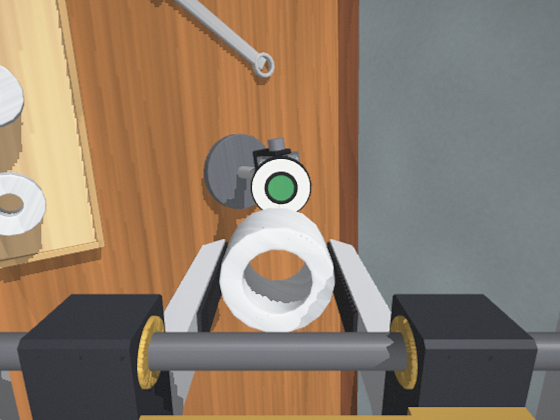

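View pics/s6.png

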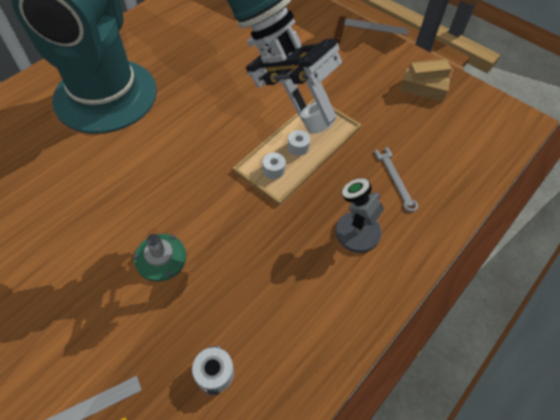

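The wrist view shows the ring light at (281,187), the green glass at its centre, and ring_a at (277,278). I'll fit the lens plane and centre.

```bash
cat > lens.py <<'E'
from h import *
def fit(fn,u0,u1,v0,v1):
    z=load(fn);P=cloud(z);hsv=cv2.cvtColor(z['im'],cv2.COLOR_BGR2HSV)
    R=cv2.Rodrigues(z['r'])[0];o=-R.T@z['t'].reshape(3);K=z['K']
    box=np.zeros(P.shape[:2],bool);box[v0:v1,u0:u1]=1
    box&=np.linalg.norm(P-[.722,.111,.149],axis=-1)<.05
    w=box&(hsv[...,1]<45)&(hsv[...,2]>170); g=box&(hsv[...,0]>50)&(hsv[...,0]<95)&(hsv[...,1]>80)
    n,Lb,st,ce=cv2.connectedComponentsWithStats(w.astype(np.uint8)); w=Lb==1+np.argmax(st[1:,4])
    q=P[w]
    for _ in range(6):
        c=q.mean(0);nn=np.linalg.svd(q-c)[2][2];nn*=np.sign(nn[2]);e=(q-c)@nn; k=abs(e)<max(2*e.std(),.0008); q=q[k]
    out=[]
    for lab,m in(('white',w),('green',g)):
        ct=max(cv2.findContours(m.astype(np.uint8),cv2.RETR_EXTERNAL,cv2.CHAIN_APPROX_NONE)[0],key=cv2.contourArea)
        E=cv2.fitEllipse(cv2.convexHull(ct)); r=np.array([(E[0][0]-K[0,2])/K[0,0],(E[0][1]-K[1,2])/K[1,1],1])@R
        x=o+r*((c-o)@nn)/(r@nn); print(fn,lab,m.sum(),np.round(E[0],1),np.round(E[1],1),x.round(4),'depth off plane',np.median((P[m]-c)@nn).round(4)); 
    print('  normal',nn.round(4),'lean',np.degrees(np.arccos(nn[2])).round(1),'az',np.degrees(np.arctan2(nn[1],-nn[0])).round(1),'std',e.std().round(5),len(q))
E
python3 - <<'E'
from lens import *
fit('w6',240,320,140,235);fit('s6',330,390,165,210);fit('t6',210,265,140,190);fit('top0',210,265,140,190);fit('scene0',330,390,165,210)
a=np.load('pics/w6p.npz');R=Ro.from_quat(a['q']);ringfit('w6',a['p'],R); print(R.as_matrix()[:,1])
for fn in('scene0','top0'):
  z=load(fn);P=cloud(z);hsv=cv2.cvtColor(z['im'],cv2.COLOR_BGR2HSV)
  f=((P[...,2]>.005)&(P[...,2]<.03)&(abs(P[...,0]-.74)<.1)&(abs(P[...,1]-.11)<.1)&(hsv[...,1]<110)&(hsv[...,2]<130)).astype(np.uint8)
  c=max(cv2.findContours(f,cv2.RETR_EXTERNAL,cv2.CHAIN_APPROX_NONE)[0],key=cv2.contourArea)
  q=P[c[:,0,1],c[:,0,0]]; print(fn,cv2.minEnclosingCircle(q[:,:2].astype(np.float32)),np.median(P[f>0][:,2]))
E
```

```text
w6 white 1520 [280.6 186.9] [56.3 57.6] [0.7225 0.1131 0.1482] depth off plane 0.0
w6 green 541 [280.6 187.7] [25.8 26.3] [0.7224 0.1122 0.1481] depth off plane 0.0011
  normal [-0.5769 -0.0606  0.8146] lean 35.5 az -6.0 std 0.00057 1322
s6 white 85 [355.1 187.6] [12.9 25.9] [0.7217 0.1118 0.1463] depth off plane -0.0
s6 green 71 [354.7 187.2] [ 6.5 12.6] [0.7202 0.1127 0.1454] depth off plane 0.0011
  normal [-0.5769 -0.0582  0.8148] lean 35.4 az -5.8 std 0.00076 82
t6 white 273 [235.6 163.3] [21.6 23.6] [0.7226 0.1111 0.1476] depth off plane -0.0
t6 green 85 [235.5 163.5] [ 9.7 10.6] [0.7222 0.1113 0.1474] depth off plane 0.0011
  normal [-0.576  -0.0582  0.8153] lean 35.4 az -5.8 std 0.00125 244
top0 white 255 [235.5 163.3] [21.4 23.2] [0.7226 0.1112 0.1475] depth off plane 0.0002
top0 green 85 [235.4 163.5] [ 9.7 10.4] [0.7222 0.1115 0.1472] depth off plane 0.0013
  normal [-0.5863 -0.0546  0.8082] lean 36.1 az -5.3 std 0.00116 227
scene0 white 78 [355.2 187.6] [13.  25.4] [0.7218 0.1118 0.1466] depth off plane -0.0001
scene0 green 71 [354.7 187.2] [ 6.5 12.6] [0.7203 0.1125 0.1456] depth off plane 0.0009
  normal [-0.5884 -0.0568  0.8066] lean 36.2 az -5.5 std 0.00063 69
n 5492 plane [-0.0023  0.0011 -0.0309] std 0.00051 centre xz [-0.0073  0.0002] 0.0338 tool normal [-0.0023 -1.      0.0011]
ell [276.3 279.1] [104.4 113.8] tool pt [-0.0017 -0.0309 -0.0001]
ell [276.1 280.5] [62.5 69. ] tool pt [-0.001  -0.0309 -0.0002]
[ 0.57748439  0.0579342  -0.81434354]
scene0 ((0.7564672231674194, 0.11376141756772995), 0.050116896629333496) 0.012738738145143386
top0 ((0.7550916075706482, 0.11348114907741547), 0.04983684420585632) 0.012980021938288833
```

View pics/t6.png

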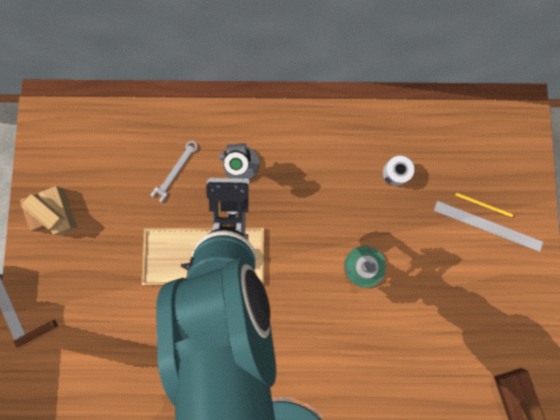

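```bash
python3 - <<'E'
from h import *
n=np.array([-.578,-.058,.814]);n/=np.linalg.norm(n);L=np.array([.7219,.112,.1487]);R=face(n)
T=L+.1151*n+R.apply([.0014,0,0.0002]);print(T); togo(T,R)
E
```

```text
[0.65553687 0.10391967 0.24240514]
t 10.77 shift [ 0.0467  0.0071 -0.0562] turn [-0.0004  0.0001  0.0003] deg 0.1 dist 0.044
```

```bash
python3 -m inch '[[[0.01,0.002,-0.01],[0,0,0]],[[0.02,0.004,-0.025],[0,0,0]],[[0.03,0.006,-0.038],[0,0,0]],[[0.04,0.007,-0.048],[0,0,0]],[[0.047,0.007,-0.056],[0,0,0]],[[0.047,0.007,-0.056],[0,0,0]],[[0.047,0.007,-0.056],[0,0,0]],[[0.047,0.007,-0.056],[0,0,0]],[[0.047,0.007,-0.056],[0,0,0]],[[0.047,0.007,-0.056],[0,0,0]]]'
python3 - <<'E'
from lens import *
p,R,s=pose(); save('wrist','w7'); save('scene','s7')
n=np.array([-.578,-.058,.814]);n/=np.linalg.norm(n);L=np.array([.7219,.112,.1487])
togo(L+.1151*n+face(n).apply([.0014,0,0.0002]),face(n))
ringfit('w7',p,R); fit('w7',220,340,130,240)
E
```

```text
time: 11.6
ee_pos: [0.656, 0.1049, 0.2433]
orientation: [0.64, -0.301, 0.347, -0.616]
contact_force: [0.8, 0.3, -1.3]
finger_gap: 0.0529
t 11.7 shift [-0.0006 -0.0017 -0.0014] turn [-0.0005  0.0003 -0.0001] deg 0.1 dist 0.001
n 5538 plane [-0.0003  0.     -0.0309] std 0.00051 centre xz [-0.0079 -0.    ] 0.0341 tool normal [-3.e-04 -1.e+00  0.e+00]
ell [276.3 279.3] [104.1 113.7] tool pt [-0.0017 -0.0309 -0.0001]
ell [276.1 280.7] [62.6 69.3] tool pt [-0.001  -0.0309 -0.0002]
w7 white 1429 [275.3 200.9] [62.7 65.4] [0.7224 0.1134 0.1483] depth off plane 0.0
w7 green 504 [275.3 202.2] [29.1 29.8] [0.7224 0.1122 0.1482] depth off plane 0.0011
  normal [-0.5789 -0.0594  0.8132] lean 35.6 az -5.9 std 0.00055 1272
```

View pics/w7.png

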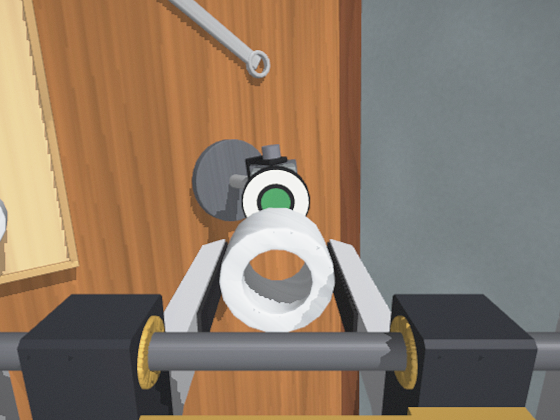

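View pics/s7.png

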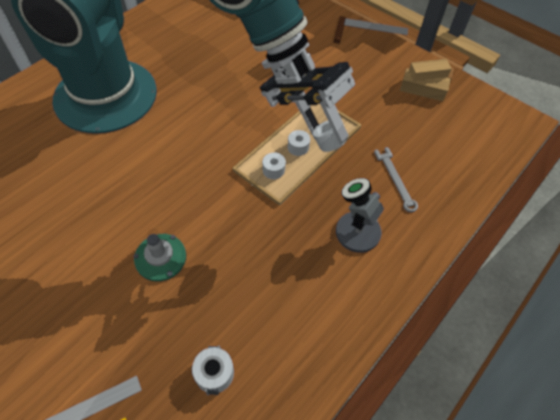

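Within about 1 mm. One small trim and a settle, then I'll do a final check of steadiness and the other objects.

```bash
python3 -m inch '[[[0,-0.001,-0.001],[0,0,0]],[[0,-0.001,-0.001],[0,0,0]],[[0,-0.001,-0.001],[0,0,0]],[[0,-0.001,-0.001],[0,0,0]],[[0,-0.001,-0.001],[0,0,0]],[[0,-0.001,-0.001],[0,0,0]],[[0,-0.001,-0.001],[0,0,0]],[[0,-0.001,-0.001],[0,0,0]],[[0,-0.001,-0.001],[0,0,0]],[[0,-0.001,-0.001],[0,0,0]]]'
python3 - <<'E'
from h import *
p,R,s=pose(); print(p,abs(s['dq']).max(),s['time'],s['finger_gap'])
save('wrist','w8'); ringfit('w8',p,R); m=R.as_matrix()
n=np.array([-.578,-.058,.814]);n/=np.linalg.norm(n);L=np.array([.7219,.112,.1487])
F=p+R.apply([-.0014,.0051,-.0002])-L; print('dist',F@n,'lat mm',(F-F@n*n)*1e3,'tilt deg',np.degrees(np.arccos(-m[:,1]@n)))
save('scene','s8'); a=load('scene0')['im'].astype(int);b=load('s8')['im'].astype(int);d=abs(a-b).sum(2)
for nm,(u,v,r) in dict(b=(299,137,8),c=(273,161,10),block=(212,370,22),spanner=(397,180,12),cam=(358,210,30)).items(): print(nm,d[v-r:v+r,u-r:u+r].mean().round(1))
E
```

```text
time: 12.53
ee_pos: [0.656, 0.1042, 0.2423]
orientation: [0.64, -0.302, 0.347, -0.616]
contact_force: [-0.5, 0.5, -1.7]
finger_gap: 0.0527
[0.65596052 0.10424382 0.2422786 ] 0.0018567967349358864 12.5333 0.05269313114990049
n 5573 plane [-0.0025  0.0009 -0.0309] std 0.00054 centre xz [-0.0076  0.0001] 0.0341 tool normal [-2.5e-03 -1.0e+00  9.0e-04]
ell [276.4 279.2] [104.4 113.8] tool pt [-0.0017 -0.0309 -0.0001]
ell [276.1 280.6] [62.5 69.3] tool pt [-0.001  -0.0309 -0.0002]
dist 0.10963472310398478 lat mm [0.21474966 0.30827778 0.17445382] tilt deg 0.07046070860674503
b 17.4
c 12.0
block 9.7
spanner 7.6
cam 6.6
```

```bash
python3 -c "
from station import ticket
print(ticket.close_job())"
```

```text
the job is handed in; nothing more can be done
None
```

I tried ring_a on the arbor, drew it off again, and handed the job in at about 12.6 s with the arm still holding it in front of the inspection camera. Closing the job gave no verdict, so what follows is from my own last checks.

- **Fit on the arbor:** ring_a was the wide-bored one at the +y end of the tray. It slid all the way down without touching until the shoulder, where I felt about 19 N. Its top face then read z ≈ 0.068 m, which is where it should be when fully home. I drew it off straight up and it did not slip.
- **Hold at the camera:**

| Check | Reading |
|---|---|
| Distance from face to glass | 109.6 mm |
| Bore off the lens axis | about 0.4 mm |
| Tilt off square | about 0.1° |

 The joints were practically still. These figures rest on a calibration good to about 2 mm.
- **Disagreement between views:** the cameras put the lens centre 1–2 mm apart in y (0.111 to 0.113 m) and up to 3 mm apart in height. I used y = 0.112 m. The lens lean came out between 35.4° and 36.2°.
- **Other objects:** comparing the scene picture before and after showed little change at ring_b, ring_c, the cutter block, the spanner and the camera. ring_b changed most, which I put down to the gripper's shadow beside it without checking further.

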